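Book the specimen blocks out of the clamp

TASK

Book the specimen blocks out: hold the hand scanner pointed squarely at the clamp's label, its window about 50 mm off, steady for about two seconds while the jaw is still shut. Then lay the scanner down, slide the clamp's jaw right open, stand every block upright in the steel tray (set down, not dropped), push the empty jaw fully shut again, and scan the tray's label in the same way. Finish with the scanner lying on its black mat, and leave the other things on the bench where they are.

Things in the scene. Friction and masses are not known exactly. Their poses are not given: they have to be found in the camera images.
- scanner: cordless hand scanner 146 mm long, 160 g: grey handle 120 x 34 x 26 mm (x -58 to 62, z 0 to 26), at its +x end a black head 42 mm wide, 57 mm high. Origin on the underside; z up, x towards the head. Grip the handle across y near x = 5. The window, at (79, 0, 20) mm, looks along (0.707, 0, -0.707): forward and 45 degrees down
- scanner_spot (a point): point 50 mm out from the scanner's window on its line of sight, at (114.5, 0, -15.5) mm in the scanner's frame; its z axis is the line of sight. To scan: bring this point onto a label's centre with the line of sight square to the label
- scanner_mid (a point): middle of the scanner's length on its underside, at (15, 0, 0) mm in the scanner's frame
- mat: thin black rubber mat, 170 x 90 mm, 1 mm thick, lying on the bench, where the scanner belongs; origin at its centre, x along its length. Treat it as flush with the bench
- clamp: aluminium specimen clamp fixed to the bench, base 180 x 220 x 12 mm (x -75 to 105), origin at bench height. Low fixed jaw at x -70 to -47; four block places at x = -24, y = -83, -45, -7, 31 mm, feet at z = 12; moving jaw at x 0 to 70 when shut; both jaws reach 30 mm above the bench. White label wedge at y = 83
- jaw (a joint): the grey moving jaw's travel in m: 0 fully shut, 0.030 fully open; it slides along the clamp's +x. Shut, its 7 mm lip overhangs the blocks' feet, so they cannot be lifted; open, they are free. Stiff slide, about 3 N
- jaw_knob (a point): centre of the black upright round knob on the moving jaw, 24 mm in diameter, 36 mm tall (from 36 to 72 mm above the bench); this point is 56 mm above the bench; moves with the jaw
- clamp_label (a point): centre of the white barcode label 34 x 40 mm on the clamp's wedge, 32 mm above the bench at clamp (0, 83) mm; its z axis points out of the label, to the clamp's -x and 45 degrees up; y as the clamp's
- tray: loose shallow steel tray for the blocks: pocket 66 x 168 mm inside (x from -33 to 33, y from -116.5 to 51.5 mm), floor 4 mm thick, walls 18 mm high; at its +y end stands a label wedge like the clamp's; 0.7 kg. Origin at the bench; y along the pocket
- tray_label (a point): centre of the barcode label on the tray's wedge, 32 mm above the bench at tray (0, 83) mm; its z axis points out of the label, to the tray's -x and 45 degrees up; y as the tray's
- block_1: specimen block, 50 g: amber resin post 26 x 22 x 45 mm (x, y, z) centred on a grey foot 44 x 30 x 8 mm, 53 mm high in all; origin under the centre of the foot, z up, x along the 44 mm. All blocks are alike; each starts in its place along the clamp, or is absent
- block_2: specimen block, 50 g: amber resin post 26 x 22 x 45 mm (x, y, z) centred on a grey foot 44 x 30 x 8 mm, 53 mm high in all; origin under the centre of the foot, z up, x along the 44 mm. All blocks are alike; each starts in its place along the clamp, or is absent
- block_3: specimen block, 50 g: amber resin post 26 x 22 x 45 mm (x, y, z) centred on a grey foot 44 x 30 x 8 mm, 53 mm high in all; origin under the centre of the foot, z up, x along the 44 mm. All blocks are alike; each starts in its place along the clamp, or is absent
- block_4: specimen block, 50 g: amber resin post 26 x 22 x 45 mm (x, y, z) centred on a grey foot 44 x 30 x 8 mm, 53 mm high in all; origin under the centre of the foot, z up, x along the 44 mm. All blocks are alike; each starts in its place along the clamp, or is absent
- jar: bystander: closed jar, 56 mm in diameter, 60 mm high, origin under its centre
- slide_box: bystander: blue plastic slide box 90 x 75 x 32 mm, origin under its centre
- oil_bottle: bystander: small amber bottle, 36 mm in diameter, 75 mm high, origin under its centre

How it is judged (in metres and radians):
On the way, in this order (a step that is already met when the one before it is completed fails the run):
1. scan the clamp's label: held scanner's spot within 20 mm of the label's centre, line of sight within 15 degrees of square, still for 1 s, jaw shut (distance between scanner_spot and clamp_label below 0.02 m and angle between the z axis of scanner_spot and the z axis of clamp_label, either way round below 0.26 rad and linear speed of scanner below 0.03 m/s and contact force between the fingers and scanner above 0.5 N and value of joint jaw below 0.006 m), for 1 s.
2. slide the jaw open, at least 22 mm (value of joint jaw above 0.022 m), for 0.2 s.
3. every block stands upright in the tray, released (z of block_1 in the frame of tray between 0 and 0.01 m and x of block_1 in the frame of tray between -0.033 and 0.033 m and y of block_1 in the frame of tray between -0.117 and 0.052 m and angle between each of block_1, block_2, block_3, block_4's own z axis and vertical below 0.15 rad and linear speed of each of block_1, block_2, block_3, block_4 below 0.03 m/s and contact force between the fingers and block_1 below 0.05 N and z of block_2 in the frame of tray between 0 and 0.01 m and x of block_2 in the frame of tray between -0.033 and 0.033 m and y of block_2 in the frame of tray between -0.117 and 0.052 m and contact force between the fingers and block_2 below 0.05 N and z of block_3 in the frame of tray between 0 and 0.01 m and x of block_3 in the frame of tray between -0.033 and 0.033 m and y of block_3 in the frame of tray between -0.117 and 0.052 m and contact force between the fingers and block_3 below 0.05 N and z of block_4 in the frame of tray between 0 and 0.01 m and x of block_4 in the frame of tray between -0.033 and 0.033 m and y of block_4 in the frame of tray between -0.117 and 0.052 m and contact force between the fingers and block_4 below 0.05 N), for 0.2 s.
4. push the jaw fully shut again (within 4 mm) (value of joint jaw below 0.004 m), for 0.2 s.
5. scan the tray's label in the same way, for 1 s (distance between scanner_spot and tray_label below 0.02 m and angle between the z axis of scanner_spot and the z axis of tray_label, either way round below 0.26 rad and linear speed of scanner below 0.03 m/s and contact force between the fingers and scanner above 0.5 N), for 1 s.
At the end, for the whole second after the job is handed in: Every block stands upright (within 0.15 rad) on the tray's floor, at rest and released; the jaw is shut to within 4 mm; the scanner lies upright and at rest on the mat, its mid-length within 40 mm of the mat's centre (all of step 3 and value of joint jaw below 0.004 m and horizontal distance between scanner_mid and mat below 0.04 m and angle between scanner's own z axis and vertical below 0.15 rad and height (world z) of scanner below 0.006 m and linear speed of scanner below 0.03 m/s); the robot touches nothing.
It fails at once if a bystander (jar, slide box, oil bottle) is moved more than 30 mm (distance of any of jar, slide_box, oil_bottle from where it was at the start of the episode above 0.03 m).
It fails at once if a block is dropped (falls freely faster than 0.9 m/s, a drop of about 4 cm) ((linear speed of block_1 above 0.9 m/s and contact force between the fingers and block_1 below 0.01 N) or (linear speed of block_2 above 0.9 m/s and contact force between the fingers and block_2 below 0.01 N) or (linear speed of block_3 above 0.9 m/s and contact force between the fingers and block_3 below 0.01 N) or (linear speed of block_4 above 0.9 m/s and contact force between the fingers and block_4 below 0.01 N)).
Of block_1, block_2, block_3, block_4 only 2 to 4 are there at a start; the rules pass over those that are not, and their reading is None.
At some moment in a run one of scanner, tray may be knocked a few centimetres aside while the robot is not near it.
It also fails if it takes over 210 s, if anything falls off the work surface, if the arm or the gripper's body presses on something with over 40 N, if the wrist force passes 120 N, or if a joint passes its speed limit or range.

ROBOT

A 6-joint arm with a two-finger parallel gripper is mounted at the origin on the work surface. World frame = base frame: x ahead of the robot, y to its left, z up, the work surface at z = 0. Lengths are in mm, angles in rad, forces in N, time in s.
With the tool pointing down it reaches from about 325 to 900 mm from the base axis. Payload 6.1 kg.
Tool frame: the origin (TCP) lies midway between the tips of the shut fingers; the grasp point (between the pads) lies 19 mm behind it (env.pinch_z is the distance from the TCP to the grasp point, in mm); z points along the fingers, y is the line along which they close (so a half turn about z gives the same grasp; the last joint's range is limited). The gripper opens to 85 mm and grips with 20 to 120 N. Pads are 22 mm wide; open, the fingers measure 114 mm over their backs; the gripper's body (76 mm by 85 mm) begins 54 mm behind the grasp point. The pads swing forward as they close: fully open they stand 13 mm farther back than shut.
Start: joints at [1.092, 0.22, 1.526, -0, 1.395, -0.126], TCP at [215.952, 586.498, 231.3] pointing down, gripper open.
Joint ranges: [-2.98, 2.98], [-0.91, 2.08], [0.09, 2.57], [-1.24, 4.39], [0.2, 2.65], [-2.68, 2.68]. Speed limits (rad/s): [2.57, 2.57, 3.01, 3.14, 3.14, 3.14].

INTERFACE

Orientations are given as a unit quaternion [w, x, y, z].
In Python, from rig import env gives the robot as it stands. Calls block until the motion is done:
- env.movep(position, orientation): joint-space move of the TCP to a pose.
- env.line_to(position, frame=None, velocity=150, f_stop=None): straight line of the TCP; frame=None keeps the orientation; velocity is the mean speed in mm/s. With f_stop (N) it stops when the force on the tool has changed by that much, and returns True; else False.
- env.move_joints(angles): joint-space move.
- env.open_gripper() and env.close_gripper(): open the fingers fully, or close them until they stop; the grip force is fixed at half the most.
- env.hold(seconds).
- env.solve_ik(position, orientation): joint angles nearest the present ones, or None.
- env.read_state(): the state.
- env.grab_frame(name): name is "scene" or "top"; returns the picture (480x640x3 uint8, blue, green, red); there is no depth.
- env.camera_info(name): a dict with "intrinsics" (3x3 intrinsics, pixels), "dist" ([k1, k2, p1, p2, k3] as OpenCV has them; the pictures are not rectified), "extrinsics" (4x4, takes a point from camera to world coordinates). Camera axes: x right, y up, looking along -z (the intrinsics and any distortion apply to the point x, -y, -z); pixel columns grow to the right and rows downward; lengths in mm; the calibration is good to about 2 mm. A picture is of the moment at which its call begins. camera_info takes no time and is no camera call.
A pose or a line that the arm cannot do raises env.MotionError and nothing moves.
- env.close_job(): hands the job in; it is judged then, once.
The state is a dict: "t": time; "joint_positions": joint angles; "joint_velocities": joint speeds; "tau": joint torques, N m; "position": TCP position; "orientation": TCP orientation; "ft_force": force on the tool from outside, world axes, zero at the start; "wrist_torque": the same for the moment, N m; "grip_width": finger opening in mm; "grip_force": force on a finger pad.
Only numpy, scipy, OpenCV 4.12 (cv2) and the standard library are available. Lean on these libraries where they do the work, as an engineer would, in place of code of your own. Each camera call takes 0.05 s, during which the arm holds its last target. There are 200 camera calls.

## Working session

There is one attempt and no reset: what is moved stays moved. The work goes in short steps, each a Python script; the robot and the scene stay as the last script left them, time stands still between calls to the robot, and variables do not carry over. Pictures are saved under pics/ and viewed, at most 14 in all, crops included, and the job is handed in when it is done.

```bash
ls; mkdir -p pics; python3 - <<'E'
from rig import env
import cv2,numpy as np
for n in("scene","top"):
    cv2.imwrite(f"pics/{n}0.png",env.grab_frame(n)); c=env.camera_info(n)
    print(n,np.round(c["intrinsics"],1).tolist(),np.round(c["dist"],4),np.round(c["extrinsics"],3).tolist())
print(env.pinch_z,env.read_state())
E
```

```text
pics
scene [[489.7, 0.0, 319.5], [0.0, 489.7, 240.4], [0.0, 0.0, 1.0]] [0.0425 0.     0.     0.     0.    ] [[0.76, -0.484, 0.433, 1138.973], [0.649, 0.576, -0.496, -656.269], [-0.009, 0.658, 0.753, 1032.642], [0.0, 0.0, 0.0, 1.0]]
top [[511.1, 0.0, 328.3], [0.0, 511.1, 248.7], [0.0, 0.0, 1.0]] [-0.0305  0.      0.      0.      0.    ] [[0.018, 0.992, -0.126, 397.742], [-1.0, 0.021, 0.018, 4.777], [0.02, 0.126, 0.992, 1286.443], [0.0, 0.0, 0.0, 1.0]]
18.700000000000003 {'t': 0.1, 'joint_positions': array([ 1.09193364e+00,  2.21137187e-01,  1.52751895e+00, -1.72343526e-05,
        1.39469573e+00, -1.26109954e-01]), 'joint_velocities': array([ 0.00120081, -0.00218122, -0.00219192,  0.00146682, -0.00060615,
       -0.00066094]), 'tau': array([ 2.13422900e-03, -4.98243713e+01, -3.90548587e+01, -1.66008640e-04,
        5.66457224e-03,  1.72004269e-05]), 'position': array([215.68461083, 586.01599154, 230.30310461]), 'orientation': array([-2.53931901e-04,  1.75461756e-01,  9.84485855e-01, -8.42196156e-04]), 'ft_force': array([-0.18242172,  0.462038  ,  0.05708665]), 'wrist_torque': array([-0.02186516,  0.00625944, -0.05980716]), 'grip_force': 0.0, 'grip_width': 85.0187804503303}
```

View pics/scene0.png

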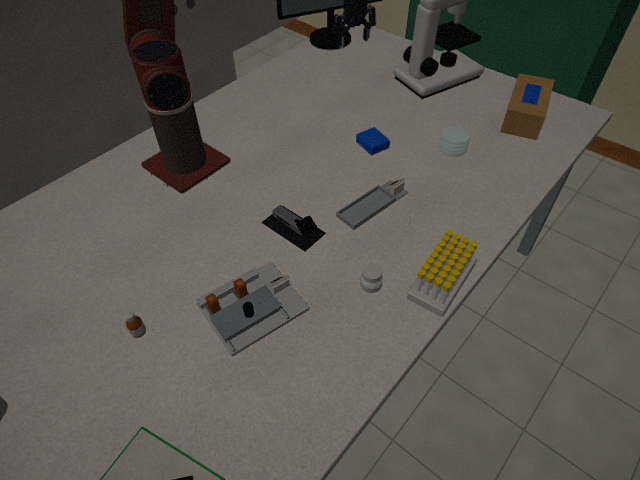

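View pics/top0.png

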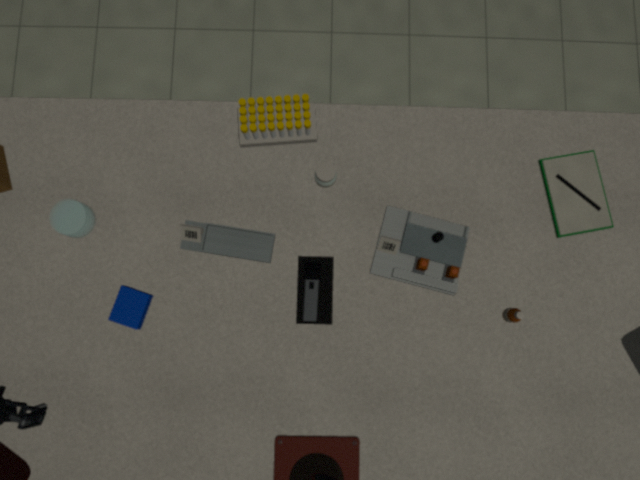

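The scene picture shows the clamp (around 250,305), the scanner on its mat (293,225) and the tray (370,205). The top picture shows the same three at (420,250), (315,290) and (228,242), with two blocks at (423,265) and (453,272). I'll enlarge these areas.

```bash
cat > h.py <<'E'
from rig import env
import cv2,numpy as np
from scipy.spatial.transform import Rotation as R
def ray(cam,uv):
    c=env.camera_info(cam);K=np.array(c["intrinsics"],float);d=np.array(c["dist"],float);E=np.array(c["extrinsics"])
    p=cv2.undistortPoints(np.array(uv,float).reshape(-1,1,2),K,d).reshape(-1,2)
    v=np.c_[p[:,0],-p[:,1],-np.ones(len(p))]@E[:3,:3].T
    return E[:3,3],v/np.linalg.norm(v,axis=1)[:,None]
def plane(cam,uv,z):
    o,v=ray(cam,uv); return o+v*((z-o[2])/v[:,2])[:,None]
def proj(cam,P):
    c=env.camera_info(cam);K=np.array(c["intrinsics"],float);d=np.array(c["dist"],float);E=np.array(c["extrinsics"])
    q=(np.atleast_2d(P)-E[:3,3])@E[:3,:3]; q=q*[1,-1,-1]
    return cv2.projectPoints(q,np.zeros(3),np.zeros(3),K,d)[0].reshape(-1,2)
def tri(uv1,uv2):
    o1,v1=ray("top",uv1);o2,v2=ray("scene",uv2);out=[]
    for a,b in zip(v1,v2):
        A=np.c_[a,-b];s=np.linalg.lstsq(A,o2-o1,rcond=None)[0]
        p,q=o1+a*s[0],o2+b*s[1];out.append(np.r_[(p+q)/2,np.linalg.norm(p-q)])
    return np.array(out)
E
python3 - <<'E'
import cv2,numpy as np
t=cv2.imread("pics/top0.png");s=cv2.imread("pics/scene0.png")
f=lambda i,k:cv2.convertScaleAbs(cv2.resize(i,None,fx=k,fy=k,interpolation=cv2.INTER_CUBIC),alpha=1.6)
cv2.imwrite("pics/t1.png",f(t[200:300,365:475],7)[:600])
cv2.imwrite("pics/t2.png",f(t[210:330,175:340],4.8))
cv2.imwrite("pics/s1.png",f(s[255:355,190:315],6))
cv2.imwrite("pics/s2.png",f(s[170:255,258:410],5.2))
E
```

```text
(no output)
```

View pics/t1.png

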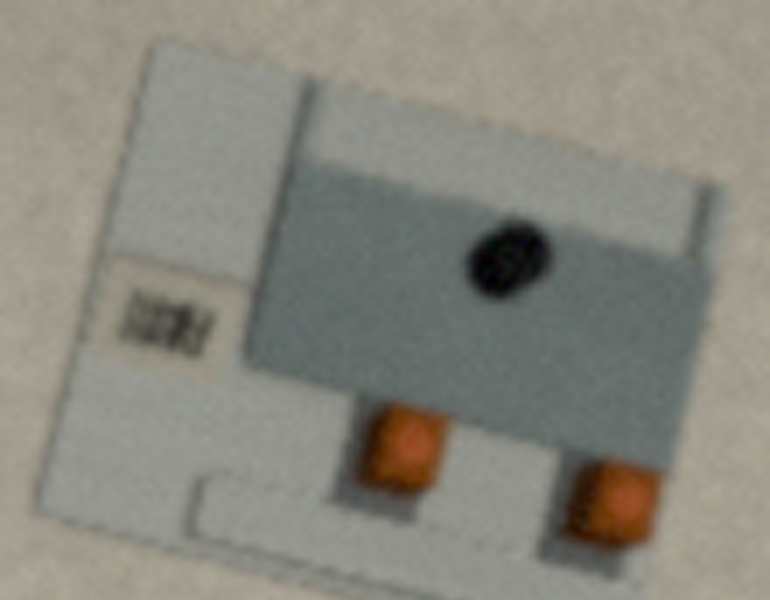

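View pics/t2.png

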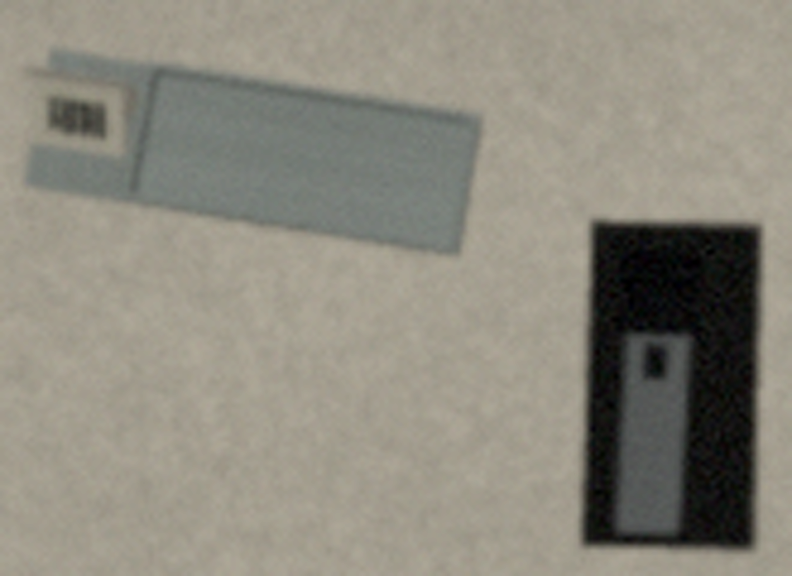

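View pics/s1.png

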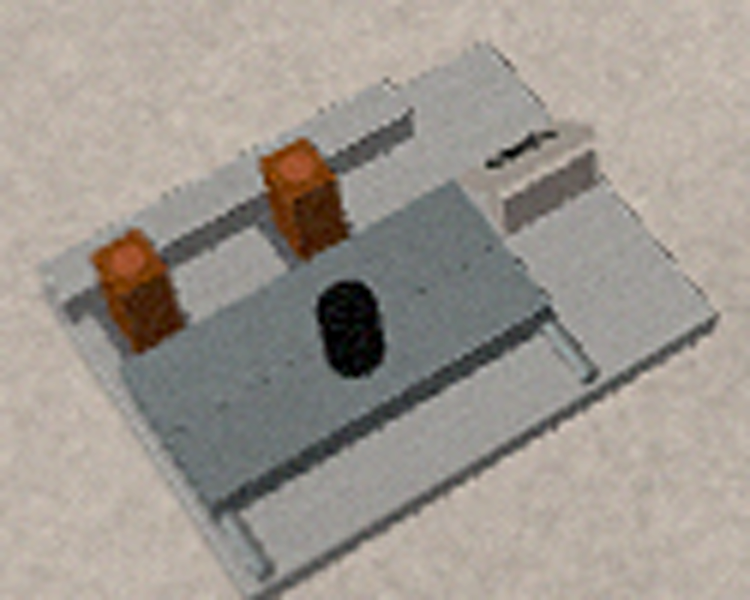

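View pics/s2.png

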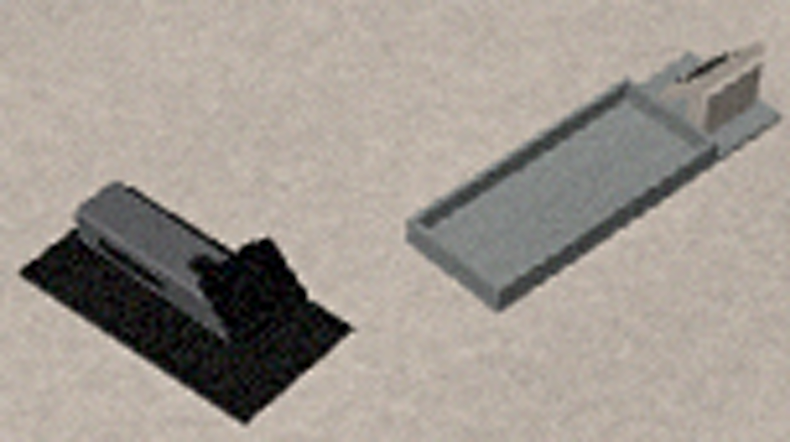

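The crops show the label, knob, block tops and corners clearly. In `t1` the knob top is near (517,250), the block tops near (415,440) and (625,495), and the label near (165,325). In `s1` the same points are at (347,297), (297,165), (130,258) and (520,150). The tray and scanner edges are clear in `t2` and `s2`. Next I triangulate these and fit the poses.

```bash
cat >> h.py <<'E'
def un(p,k,x0,y0): return (np.array(p,float)+.5)/k-.5+[x0,y0]
def fit(local,world):
    l=np.array(local,float);w=np.array(world,float)[:,:2];lc,wc=l.mean(0),w.mean(0);a,b=l-lc,w-wc
    yaw=np.arctan2((a[:,0]*b[:,1]-a[:,1]*b[:,0]).sum(),(a*b).sum());c,s=np.cos(yaw),np.sin(yaw);M=np.array([[c,-s],[s,c]])
    t=wc-M@lc; return t,yaw,(l@M.T+t-w)
E
python3 - <<'E'
from h import *
np.set_printoptions(suppress=True,precision=1)
T1=lambda p:un(p,7,365,200);S1=lambda p:un(p,6,190,255);T2=lambda p:un(p,4.8,175,210);S2=lambda p:un(p,5.2,258,170)
# clamp tri: baseA(-75,110) B(105,110) C(105,-110) knobtop block1 block2 label
print("clamp tri\n",tri(T1([(40,513),(155,42),(720,185),(517,250),(415,440),(625,495),(165,325)]),S1([(487,42),(716,314),(250,592),(347,297),(297,165),(130,258),(520,150)])))
w=np.r_[plane("top",T1([(40,513),(155,42),(720,185)]),12),plane("scene",S1([(487,42),(716,316),(250,594)]),12)]
L=[(-75,110),(105,110),(105,-110)]*2
t,y,r=fit(L,w);print("clamp",t,y*57.3,r.tolist())
c,s=np.cos(y),np.sin(y);M=np.array([[c,-s],[s,c]])
for n,uv,z in(("knob",(T1([(517,250)]),S1([(347,297)])),72),("b1",(T1([(415,440)]),S1([(297,165)])),65),("b2",(T1([(625,495)]),S1([(130,258)])),65),("label",(T1([(165,325)]),S1([(520,150)])),32)):
    for cam,u in zip(("top","scene"),uv):
        print(n,cam,plane(cam,u,z)[0],(plane(cam,u,z)[0,:2]-t)@M)
print("tray tri\n",tri(T2([(482,115),(460,253),(78,117)]),S2([(500,293),(408,228),(712,70)])))
w=np.r_[plane("top",T2([(482,115),(460,253)]),18),plane("scene",S2([(500,293),(408,228)]),18)]
print("tray right corners top/scene",w)
lt,ls=plane("top",T2([(78,117)]),32),plane("scene",S2([(712,70)]),32);print("label",lt,ls)
t,y,r=fit([(36,-119.5),(-36,-119.5)]*2+[(0,83)]*2,np.r_[w,lt,ls]);print("tray",t,y*57.3,r.tolist())
print("mat",plane("top",T2([(593,222),(760,226),(753,547),(585,544)]),1),plane("scene",S2([(22,270),(245,423),(352,328)]),1))
m=plane("top",T2([(593,222),(760,226),(753,547),(585,544)]),1).mean(0);print("matc",m)
h=plane("top",T2([(615,536),(680,537),(627,333),(690,334)]),26);print("handle",h)
print("handle tri tail top corners",tri(T2([(615,536),(680,537)]),S2([(118,184),(78,216)])))
E
```

```text
clamp tri
 [[ 501.2 -124.2   11.9    0. ]
 [ 673.7 -165.4   10.6    1.1]
 [ 623.4 -374.1   12.6    7. ]
 [ 589.1 -282.7   75.9    2.5]
 [ 523.4 -248.5   68.9    2.6]
 [ 505.7 -321.6   67.8    3.4]
 [ 566.4 -167.    32.4    2.4]]
clamp [ 547.3 -246.7] -13.436318739985738 [[-1.1900516731947732, 1.9388757046117036], [1.2151629209380417, 0.7084583125270854], [-1.7385002659987094, -6.625208788232669], [-1.2684891699962577, 1.9480979545448065], [0.37378347035610204, 3.065696265093493], [2.6080947178960514, -1.0359194485444618]]
knob top [ 590.5 -282.6   72. ] [ 50.4 -24.8]
knob scene [ 586.  -282.1   72. ] [ 45.8 -25.4]
b1 top [ 524.6 -248.3   65. ] [-21.8  -6.8]
b1 scene [ 520.  -247.8   65. ] [-26.4  -7.4]
b2 top [ 507. -321.   65.] [-22.  -81.6]
b2 scene [ 502.7 -321.8   65. ] [-26.  -83.4]
label top [ 567.2 -166.1   32. ] [ 0.6 83. ]
label scene [ 565.3 -167.7   32. ] [-0.9 81.1]
tray tri
 [[594.4 116.2  18.    0.4]
 [522.3 125.8  13.4   0.3]
 [587.2 323.6  31.6   0.5]]
tray right corners top/scene [[594.6 116.4  18. ]
 [522.  125.5  18. ]
 [594.3 116.1  18. ]
 [524.9 122.2  18. ]]
label [[586.9 323.3  32. ]] [[587.6 323.4  32. ]]
tray [575.4 239.3] -7.768878090224093 [[0.35398499274776896, -0.3254387981033062], [1.6305451379290616, 0.3002611833012594], [0.5962603252119152, -0.03231615016417777], [-1.3501919872505823, 3.620997975120858], [-0.2982172400396621, -1.708672508299685], [-0.9323812285980466, -1.854831701855062]]
mat [[541.5  57.7   1. ]
 [541.2 -30.3   1. ]
 [373.5 -29.6   1. ]
 [373.4  57.5   1. ]] [[370.5 -28.4   1. ]
 [539.6 -31.5   1. ]
 [539.4  56.6   1. ]]
matc [457.4  13.8   1. ]
handle [[378.2  41.4  26. ]
 [378.3   8.3  26. ]
 [481.7  37.7  26. ]
 [481.8   5.4  26. ]]
handle tri tail top corners [[378.5  42.   19.9   1.1]
 [378.8   8.9  20.1   1.6]]
```

Both views agree to a few mm. Now I pick up the scanner and scan the clamp's label.

```bash
cat >> h.py <<'E'
def q(yaw): # tool down, y axis along object's y; variant with smallest last-joint excursion
    return [np.roll((R.from_euler('z',yaw+a)*R.from_matrix(np.diag([1,-1,-1.]))).as_quat(),1) for a in(0,np.pi)]
def go(x,y,z,yaw,line=True,**k):
    o=env.read_state()["orientation"]; Q=max(q(yaw),key=lambda a:abs(np.dot(a,o)))
    return env.line_to([x,y,z],Q,**k) if line else env.movep([x,y,z],Q)
def st(m=""):
    s=env.read_state();print(m,"t%.1f"%s["t"],np.round(s["position"],1),"w%.1f f%.1f"%(s["grip_width"],s["grip_force"]),np.round(s["ft_force"],1),"j6 %.2f"%s["joint_positions"][5])
CL=np.array([547,-246.7]);CY=np.radians(-13.35);TR=np.array([575.2,238.5]);TY=np.radians(-7.8)
def loc(o,yaw,x,y): c,s=np.cos(yaw),np.sin(yaw);return o+[c*x-s*y,s*x+c*y]
E
python3 - <<'E'
from h import *
ys=np.radians(-1.8)
go(441.3,22.8,120,ys,line=False);st()
go(441.3,22.8,3,ys,f_stop=15,velocity=80);st("down")
env.close_gripper();st("grip")
s=env.read_state()["position"]
z0=s[2];open("z0","w").write(str(z0))
go(441.3,22.8,z0+90,ys);st("up")
x,y=loc(CL,CY,-109.5,83)
go(x,y,z0+90,CY);go(x,y,z0+47.5,CY,velocity=60);st("scan")
cv2.imwrite("pics/scanT.png",env.grab_frame("top"));cv2.imwrite("pics/scanS.png",env.grab_frame("scene"))
s=cv2.imread("pics/scanS.png")[180:340,190:350];t=cv2.imread("pics/scanT.png")[190:350,340:500]
cv2.imwrite("pics/scan1.png",cv2.convertScaleAbs(cv2.resize(np.hstack([s,t]),None,fx=2.5,fy=2.5,interpolation=2),alpha=1.6))
env.hold(2);st()
E
```

```text
t2.3 [441.6  23.3 120.3] w85.4 f0.0 [ 0.9 -1.1  1.1] j6 -1.67
down t3.9 [441.8  22.7   3.5] w85.3 f0.0 [-0.5  0.4  0.7] j6 -1.67
grip t4.5 [441.7  22.8   3.3] w33.0 f61.4 [-0.5 -0.1  3.6] j6 -1.67
up t5.2 [440.4  22.9  92.4] w32.6 f60.6 [-0.3  1.  -2.4] j6 -1.67
scan t7.3 [ 459.9 -140.8   51. ] w32.8 f60.6 [ 1.4 -0.2 -2. ] j6 -1.80
 t9.4 [ 459.6 -140.6   50.8] w33.0 f60.6 [-0.5  0.1 -1.8] j6 -1.80
```

View pics/scan1.png

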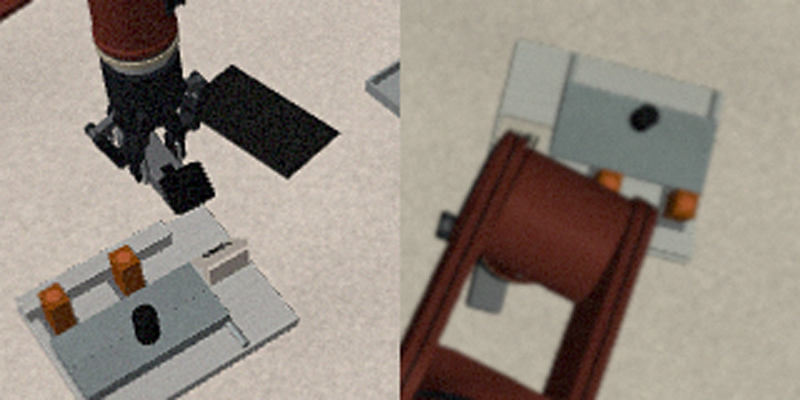

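The crop shows the scanner held facing the label: head near (185,185) in the scene half, label near (225,260). Before leaving, I check the head's pixel position against the prediction.

```bash
python3 - <<'E'
from h import *
o=loc(CL,CY,-114.5,83)
P=np.array([np.r_[loc(o,CY,x,y),47.5+z] for x in(62,88) for y in(-21,21) for z in(0,57)]+[np.r_[loc(o,CY,79,0),67.5]])
p=(proj("scene",P)-[190,180])*2.5;print(np.round(p).tolist())
im=cv2.imread("pics/scan1.png");
for a in p: cv2.circle(im,tuple(int(v) for v in a),2,(0,0,255),-1)
c=im[130:270,80:270];cv2.imwrite("pics/scan2.png",cv2.resize(c,None,fx=4,fy=4))
E
```

```text
[[171.0, 216.0], [165.0, 180.0], [206.0, 197.0], [201.0, 161.0], [185.0, 232.0], [179.0, 197.0], [219.0, 213.0], [215.0, 177.0], [196.0, 205.0]]
```

View pics/scan2.png

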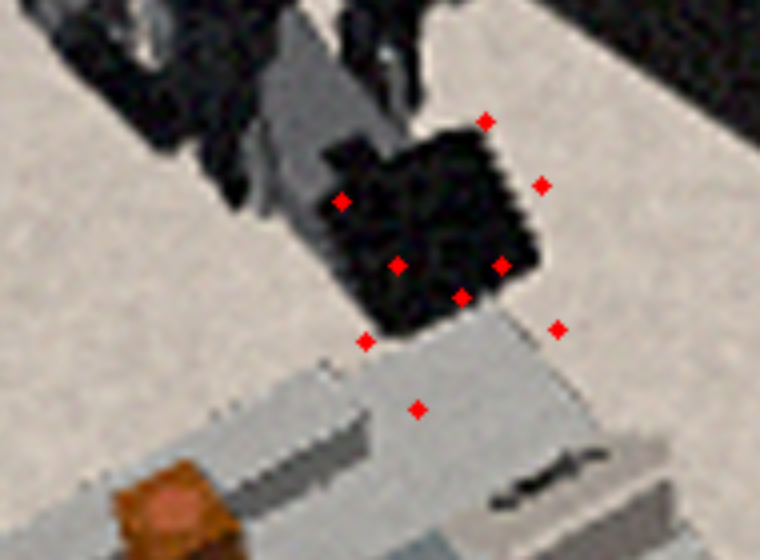

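The dots are a full box, but the head is slanted, so I check the same projection on the first picture, where the scanner lies flat.

```bash
python3 - <<'E'
from h import *
o=np.array([436.3,23.]);Y=np.radians(-1.8)
P=np.array([np.r_[loc(o,Y,x,y),z] for x in(62,88) for y in(-21,21) for z in(0,57)]+[np.r_[loc(o,Y,79,0),20]])
p0=proj("scene",P)
im=cv2.imread("pics/scene0.png")[205:245,280:330];im=cv2.convertScaleAbs(cv2.resize(im,None,fx=10,fy=10,interpolation=2),alpha=2)
for a in (p0-[280,205]+.5)*10: cv2.circle(im,tuple(int(v) for v in a),4,(0,0,255),-1)
o=loc(CL,CY,-114.5,83)
P=np.array([np.r_[loc(o,CY,x,y),47.5+z] for x in(62,88) for y in(-21,21) for z in(0,57)]+[np.r_[loc(o,CY,79,0),67.5]])
b=cv2.imread("pics/scanS.png")[240:280,235:285];b=cv2.convertScaleAbs(cv2.resize(b,None,fx=10,fy=10,interpolation=2),alpha=2)
for a in (proj("scene",P)-[235,240]+.5)*10: cv2.circle(b,tuple(int(v) for v in a),4,(0,0,255),-1)
cv2.imwrite("pics/cmp.png",cv2.resize(np.hstack([im,b]),None,fx=.8,fy=.8))
E
```

```text
(no output)
```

View pics/cmp.png

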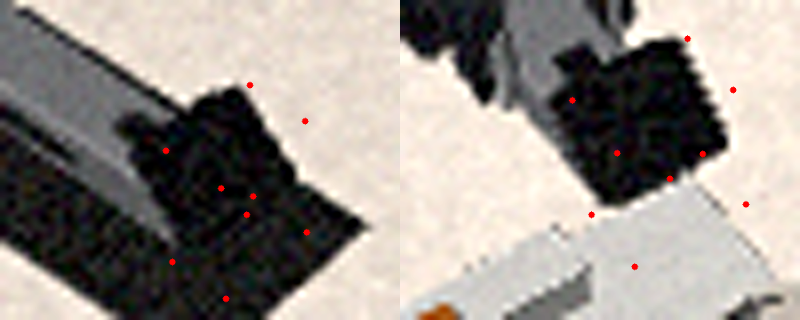

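The offsets match in both pictures, so the scanner wasn't tilted or slipping in the grip. I lay it on the mat's centre and open the jaw.

```bash
python3 - <<'E'
from h import *
z0=float(open("z0").read())
x,y=loc(CL,CY,-109.5,83)
env.hold(0.3);go(x,y,z0+90,CY)
go(447.4,13.8,z0+90,0);go(447.4,13.8,z0-1,0,velocity=50,f_stop=6);st("laid")
env.open_gripper();env.hold(.2);go(447.4,13.8,130,0,velocity=120);st()
k=np.array([588.3,-282.4])
go(*k,130,CY,line=False);st()
go(*k,42,CY,velocity=80,f_stop=15);st("knob")
env.close_gripper();st("grip")
p=env.read_state()["position"];open("k0","w").write(f"{p[0]} {p[1]}")
e=loc(p[:2],CY,31,0)
print(go(*e,p[2],CY,velocity=30,f_stop=40));st("open")
env.hold(.3);env.open_gripper();env.hold(.2);p=env.read_state()["position"];go(p[0],p[1],150,CY);st()
go(450,0,330,0,line=False);st()
t=env.grab_frame("top");s=env.grab_frame("scene");cv2.imwrite("pics/o_t.png",t);cv2.imwrite("pics/o_s.png",s)
f=cv2.convertScaleAbs(cv2.resize(s[165:355,190:415],None,fx=3.1,fy=3.1,interpolation=2),alpha=1.6);cv2.imwrite("pics/o.png",f)
E
```

```text
laid t13.0 [447.3  13.8   3.4] w32.8 f61.4 [-0.5 -0.1  5.9] j6 -1.72
 t15.0 [446.7  13.9 129.1] w85.7 f0.0 [-0.4 -0.7 -0.7] j6 -1.72
 t16.3 [ 588.1 -281.   129.8] w85.3 f0.0 [-0.1  0.3  0. ] j6 -1.91
knob t17.5 [ 588.9 -282.7   42.8] w85.6 f0.0 [ 0.2 -0.7  0. ] j6 -1.91
grip t18.1 [ 588.2 -284.4   42.7] w22.6 f58.8 [-1.9 -6.5  1.7] j6 -1.91
False
open t19.3 [ 616.3 -291.2   42.6] w22.3 f59.7 [-12.2  -1.2   8.4] j6 -1.89
 t21.3 [ 617.7 -291.1  148.8] w85.5 f0.0 [ 0.1  0.2 -1.2] j6 -1.89
 t22.7 [450.2  -0.5 329.3] w85.6 f0.0 [-0.1 -0.7 -0. ] j6 -1.75
```

View pics/o.png

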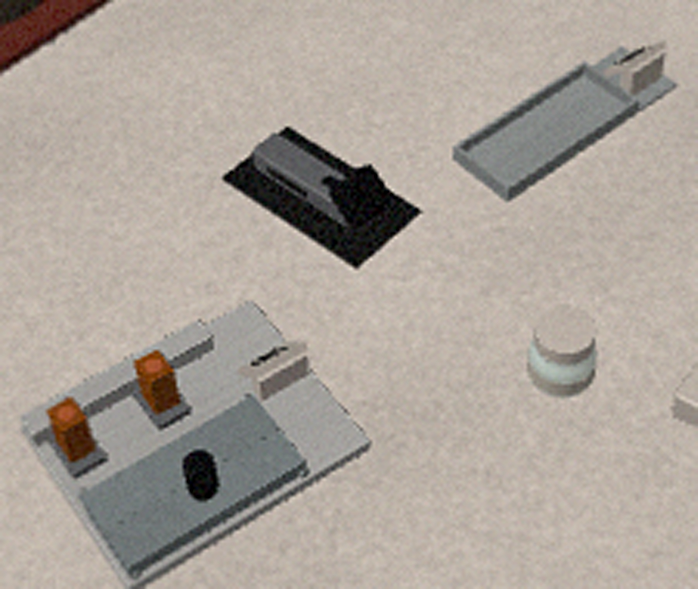

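The jaw is open, both feet are free, the scanner lies on its mat and the tray looks unmoved. I move the blocks, comparing the tray area with the first picture before each placing.

```bash
python3 - <<'E'
from h import *
ref=cv2.GaussianBlur(cv2.imread("pics/top0.png"),(5,5),0).astype(int)[215:270,175:285]
def moved():
    a=cv2.GaussianBlur(env.grab_frame("top"),(5,5),0).astype(int)[215:270,175:285];return int((abs(a-ref).max(2)>15).sum())
print("tray diff",moved())
for i,(b,ty) in enumerate((((522.3,-248),-8),((504.9,-321.4),-88))):
    go(*b,130,CY,line=False)
    go(*b,28,CY,velocity=80,f_stop=12);env.close_gripper();st("grip")
    p=env.read_state()["position"]; go(*b,p[2]+90,CY,velocity=120)
    go(470,-40,p[2]+110,CY);env.hold(.2);d=moved();print("diff",d);st("lifted")
    if i==0 and d>60: print("TRAY MOVED");break
    x,y=loc(TR,TY,0,ty);go(x,y,p[2]+70,TY)
    go(x,y,p[2],TY,velocity=100);print(go(x,y,p[2]-11,TY,velocity=20,f_stop=4));st("down")
    env.hold(.2);env.open_gripper();env.hold(.2);go(x,y,p[2]+100,TY,velocity=120)
go(450,-40,330,0,line=False);st()
t=env.grab_frame("top");s=env.grab_frame("scene");cv2.imwrite("pics/p_t.png",t);cv2.imwrite("pics/p_s.png",s)
a=cv2.resize(s[165:355,190:415],None,fx=2.4,fy=2.4,interpolation=2)
b=cv2.resize(t[215:335,175:275],None,fx=2.4,fy=2.4,interpolation=2);c=np.zeros((a.shape[0],b.shape[1],3),np.uint8);c[:b.shape[0]]=b
cv2.imwrite("pics/p.png",cv2.convertScaleAbs(np.hstack([a,c]),alpha=1.6))
E
```

```text
tray diff 531
grip t26.1 [ 522.5 -248.1   28.2] w21.3 f59.0 [0.6 0.2 1.2] j6 -1.92
diff 0
lifted t28.9 [470.  -40.4 138.1] w21.4 f58.7 [ 0.2 -0.8 -0.4] j6 -1.59
True
down t32.3 [574.7 230.7  20.2] w21.3 f59.4 [1.  0.9 4.2] j6 -1.18
grip t38.4 [ 505.1 -321.6   28.2] w21.4 f59.1 [ 0.5 -0.1  1.5] j6 -2.04
diff 212
lifted t41.6 [470.  -40.3 138.2] w21.2 f58.7 [ 0.  -0.3 -0.1] j6 -1.59
True
down t44.5 [563.9 151.4  20.2] w21.6 f59.4 [0.3 0.8 4. ] j6 -1.31
 t47.8 [449.9 -39.5 328.8] w85.3 f0.0 [-0.4  0.3 -0.4] j6 -1.83
```

View pics/p.png

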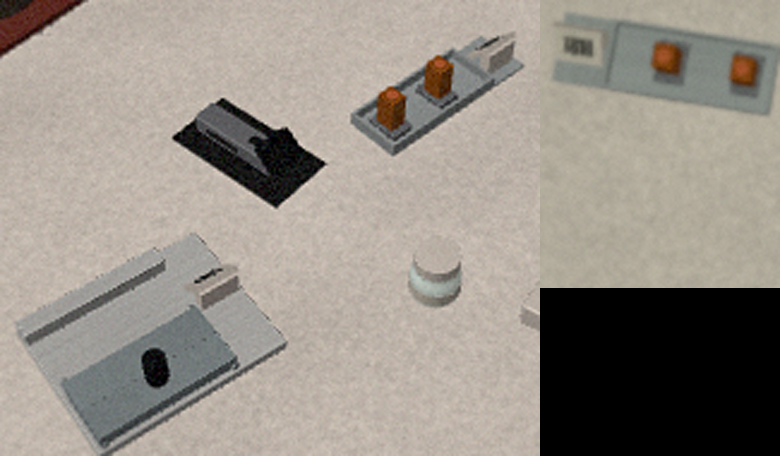

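Both blocks stand upright in the tray and the clamp is empty. Now I shut the jaw, then look at the scanner and tray again in case either was knocked.

```bash
python3 - <<'E'
from h import *
k=np.array([float(v) for v in open("k0").read().split()])
o=loc(k,CY,29,0)
go(*o,150,CY,line=False);go(*o,42,CY,velocity=80,f_stop=15);env.close_gripper();st("grip")
e=loc(k,CY,-5,0)
print(go(*e,42,CY,velocity=30,f_stop=28));st("shut")
env.hold(.4);st("held")
env.open_gripper();env.hold(.2);p=env.read_state()["position"];go(p[0],p[1],150,CY)
go(480,-220,330,CY,line=False);st()
t=env.grab_frame("top");s=env.grab_frame("scene");cv2.imwrite("pics/c_t.png",t);cv2.imwrite("pics/c_s.png",s)
a=cv2.resize(s[165:355,190:415],None,fx=2.2,fy=2.2,interpolation=2)
b=cv2.resize(t[210:330,175:340],None,fx=1.8,fy=1.8,interpolation=2);c=np.zeros((a.shape[0],b.shape[1],3),np.uint8);c[:b.shape[0]]=b
cv2.imwrite("pics/c.png",cv2.convertScaleAbs(np.hstack([a,c]),alpha=1.6))
r=cv2.imread("pics/p_t.png");d=(cv2.absdiff(cv2.GaussianBlur(r,(5,5),0),cv2.GaussianBlur(t,(5,5),0)).max(2)>15)
print("tray",d[215:270,175:285].sum(),"mat",d[250:330,290:340].sum())
s0=cv2.imread("pics/scene0.png");print("clamp vs start",(cv2.absdiff(cv2.GaussianBlur(s0,(5,5),0),cv2.GaussianBlur(s,(5,5),0)).max(2)>18)[300:350,225:310].sum())
# scanner handle: grey on black mat, top view
g=t[250:330,290:342].astype(int).mean(2);print("mat grey levels",np.percentile(g,[5,20,40,60,80]))
E
```

```text
grip t51.3 [ 616.3 -291.3   42.3] w22.4 f58.7 [-1.8 -0.5  3.4] j6 -1.89
False
shut t52.6 [ 587.2 -284.2   42.4] w22.4 f59.3 [19.3 -5.4 -8.9] j6 -1.91
held t53.0 [ 587.2 -284.2   42.4] w22.6 f59.3 [18.7 -6.2 -9.1] j6 -1.91
 t55.5 [ 479.8 -220.   328.2] w85.6 f0.0 [ 0.  -0.1 -1.2] j6 -1.92
tray 0 mat 2443
clamp vs start 0
mat grey levels [  8.33333333  14.          34.          89.93333333 113.33333333]
```

View pics/c.png

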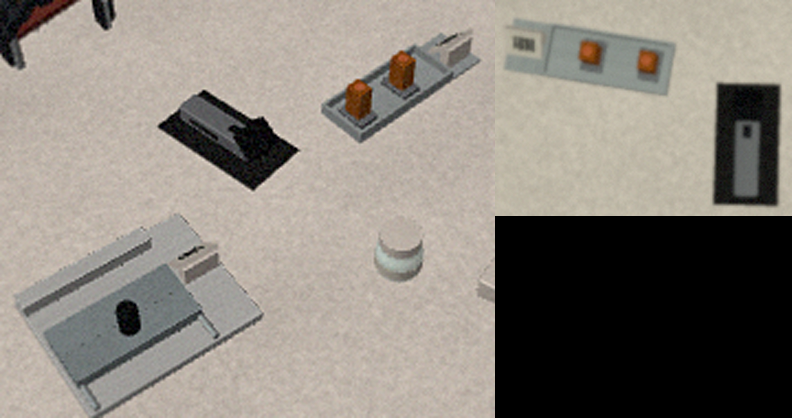

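The jaw is shut, the tray hasn't moved, and the scanner is on its mat (top crop near 747,158). I measure the handle by mask and compare it with where I laid it.

```bash
cat > sc.py <<'E'
from h import *
def handle(t):
    g=cv2.GaussianBlur(t,(3,3),0).mean(2)
    blk=cv2.morphologyEx((g<62).astype(np.uint8),cv2.MORPH_OPEN,np.ones((3,3)))[235:350,280:350]
    mat=cv2.erode(cv2.fillConvexPoly(np.zeros_like(blk),cv2.convexHull(max(cv2.findContours(blk,0,2)[0],key=cv2.contourArea)),1),np.ones((5,5)))
    m=((g[235:350,280:350]>24)&(mat>0)).astype(np.uint8)
    c=max(cv2.findContours(m,0,2)[0],key=cv2.contourArea);r=cv2.minAreaRect(c)
    P=plane("top",cv2.boxPoints(r)+[280,235],26)[:,:2];return P
def pose(P):
    P=P[np.argsort(P[:,0])];a,b=P[:2].mean(0),P[2:].mean(0);d=b-a;return a,b,np.degrees(np.arctan2(d[1],d[0])),np.linalg.norm(d)
E
python3 - <<'E'
from sc import *
for f in("top0","c_t"): print(f,pose(handle(cv2.imread(f"pics/{f}.png"))))
E
```

```text
top0 (array([377.3864763 ,  25.27003243]), array([482.65591396,  21.7839922 ]), np.float64(-1.8966799207127187), np.float64(105.32714266818935))
c_t (array([384.25521369,  12.76834225]), array([487.005993  ,  14.99672955]), np.float64(1.2423961804250276), np.float64(102.77494032930576))
```

It lies where I left it. I pick it up, scan the tray's label and lay it back.

```bash
python3 - <<'E'
from sc import *
Y=np.radians(.5)
go(447.4,13.8,140,Y,line=False)
d=cv2.absdiff(cv2.imread("pics/c_s.png"),env.grab_frame("scene")) # tray last check
print("tray diff",(cv2.GaussianBlur(d,(5,5),0).max(2)>18)[175:230,345:410].sum())
go(447.4,13.8,3,Y,f_stop=15,velocity=80);env.close_gripper();st("grip")
z0=env.read_state()["position"][2]
go(447.4,13.8,z0+100,Y)
L=np.array([587,322.5]);x,y=loc(L,TY,-109.5,0)
go(x,y,z0+100,TY)
d=cv2.absdiff(cv2.imread("pics/c_s.png"),env.grab_frame("scene"))
print("tray diff",(cv2.GaussianBlur(d,(5,5),0).max(2)>18)[195:230,335:375].sum())
go(x,y,z0+47.5,TY,velocity=60);st("scan")
s=env.grab_frame("scene");env.hold(2.2);st()
o=loc(L,TY,-114.5,0)
P=np.array([np.r_[loc(o,TY,a,b),47.5+c] for a in(62,88) for b in(-21,21) for c in(0,57)]+[np.r_[loc(o,TY,79,0),67.5]])
b=cv2.convertScaleAbs(cv2.resize(s[140:230,330:430],None,fx=6,fy=6,interpolation=2),alpha=1.8)
for a in (proj("scene",P)-[330,140]+.5)*6: cv2.circle(b,tuple(int(v) for v in a),3,(0,0,255),-1)
cv2.imwrite("pics/ts.png",b)
E
```

```text
tray diff 0
grip t59.2 [447.9  13.7   3.4] w33.1 f61.2 [0.  0.2 3.7] j6 -1.73
tray diff 0
scan t63.5 [478.9 337.6  51.4] w32.8 f60.4 [ 0.3  0.2 -0.8] j6 -0.96
 t65.7 [478.5 337.4  50.9] w32.9 f60.4 [-0.3 -0.8 -1.7] j6 -0.96
```

View pics/ts.png

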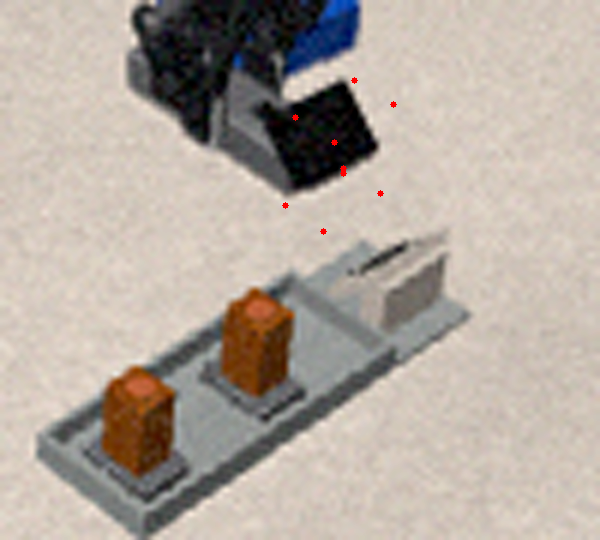

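The head sits the same way against the dots as in the clamp scan, the blocks are upright and the tray hasn't moved. I return the scanner to the mat.

```bash
python3 - <<'E'
from sc import *
z0=3.4;x,y=loc(np.array([587,322.5]),TY,-109.5,0)
go(x,y,z0+110,TY);go(447.4,13.8,z0+110,0);go(447.4,13.8,z0-1,0,velocity=50,f_stop=6);st("laid")
env.open_gripper();env.hold(.2);go(447.4,13.8,150,0,velocity=120)
go(430,-200,330,0,line=False);st()
t=env.grab_frame("top");s=env.grab_frame("scene");print(pose(handle(t)))
a=s[120:350,120:410];cv2.imwrite("pics/f.png",cv2.convertScaleAbs(cv2.resize(a,None,fx=2.4,fy=2.4,interpolation=2),alpha=1.6))
E
```

```text
laid t70.7 [447.4  13.8   3.4] w33.4 f61.2 [-0.3  0.1  5.5] j6 -1.72
 t73.9 [ 429.8 -199.1  328.6] w85.2 f0.0 [ 0.4 -0.2  1.1] j6 -2.17
(array([408.91485626,  38.93240106]), array([519.41810254,  47.17285366]), np.float64(4.264769456849013), np.float64(110.81007398785303))
```

View pics/f.png

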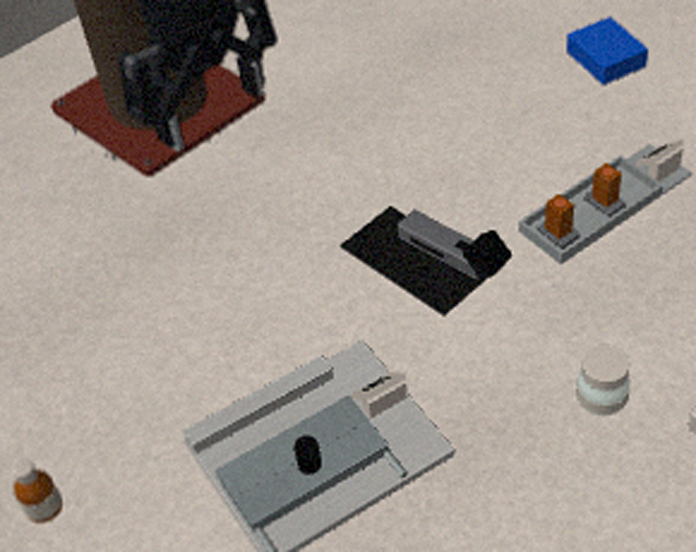

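The scanner has been knocked about 35 mm since I let go, and its head is now at the mat's edge (crop 490,250). My 14 pictures are used up, so I measure it numerically in both views without the mat constraint.

```bash
python3 - <<'E'
from sc import *
t=env.grab_frame("top");g=cv2.GaussianBlur(t,(3,3),0).mean(2)
print("rows 255..326 step 4, cols 290..340 step 2")
for r in range(251,328,4): print(r,g[r,290:342:2].astype(int))
m=((g>26)&(g<62)).astype(np.uint8)[240:345,280:350];m=cv2.morphologyEx(m,cv2.MORPH_OPEN,np.ones((5,5)))
c=max(cv2.findContours(m,0,2)[0],key=cv2.contourArea);b=cv2.boxPoints(cv2.minAreaRect(c))+[280,240]
print(b,pose(plane("top",b,26)[:,:2]))
s=env.grab_frame("scene");h=cv2.GaussianBlur(s,(3,3),0).mean(2)
n=((h>24)&(h<80)).astype(np.uint8)[195:255,255:340];n=cv2.morphologyEx(n,cv2.MORPH_OPEN,np.ones((3,3)))
c=max(cv2.findContours(n,0,2)[0],key=cv2.contourArea);b=cv2.boxPoints(cv2.minAreaRect(c))+[255,195]
print("scene",b,plane("scene",b,20)[:,:2])
E
```

```text
rows 255..326 step 4, cols 290..340 step 2
251 [108  64  10   6   6   6   4   3   7  39  99 111 112 111 109 111 113 112
 113 113 113 112 113 115 114 112]
255 [106  61  10   5   6   6   8   7   8  28  81  98  98  96  96  96  97  98
 100  99 100 102 109 112 113 112]
259 [110  67  16   7   7   9   8   8  10   9  10  14  13  14  14  13  15  13
  16  14  15  36  97 112 111 109]
263 [111  88  30  14  17  16  17  19  21  14  12  10  13  16  11  13  15  14
  13  14  14  37  96 110 108 111]
267 [110 109  92  59  53  36  32  50  59  42  16  11  11  10  12  15  13  12
  14  11  14  37  97 111 110 107]
271 [111 110  92  59  53  24  16  42  60  47  17  12  14  13  12  13  13  13
  13  12  15  44 101 113 111 111]
275 [109 109  94  61  60  58  58  59  61  48  19  12  12  13  11  13  13  12
  11  11  10  43  99 112 111 111]
279 [111 109  96  62  61  61  61  61  61  50  20  14  14  13  14  13  13  14
  12  12  16  50 100 111 109 109]
283 [110 111 102  66  60  60  60  62  62  52  22  10  10  12  13  13  13  14
  13  11  17  54 104 110 110 111]
287 [109 108 104  70  60  61  62  62  62  55  27  14  12  
[... 893 characters left out ...]
2  13  15  13
  12  12  23  73 106 108 110 112]
323 [108 109 106  79  59  58  58  55  54  52  52  51  46  44  43  43  43  42
  36  33  40  80 106 109 107 107]
327 [110 108 107 108 108 110 111 112 111 108 108 108 107 107 109 108 107 108
 107 108 108 106 106 108 108 109]
[[297. 264.]
 [309. 264.]
 [309. 279.]
 [297. 279.]] (array([481.50287032,  43.23411012]), array([518.63682296,  44.1455258 ]), np.float64(1.4059852472158156), np.float64(37.14513584823854))
scene [[282.56401443 217.56747437]
 [289.12456894 205.26643753]
 [322.75778198 223.20415497]
 [316.19723129 235.5051918 ]] [[419.17103721   9.34468997]
 [399.5829432   58.11924779]
 [521.69492244  66.51680133]
 [537.95910153  19.15890442]]
```

```bash
python3 - <<'E'
from sc import *
P=plane("top",[(294.4,265.3),(308.4,265.3),(310.2,305.2),(295.9,305.2)],26)[:,:2];print(P)
a,b,yaw,l=pose(P);print(a,b,yaw,l)
Y=np.radians(yaw);u=np.array([np.cos(Y),np.sin(Y)]);g=a+u*63;print("grip",g)
go(*g,150,Y,line=False);go(*g,3,Y,f_stop=10,velocity=70);st("down")
env.close_gripper();st("grip");z0=env.read_state()["position"][2]
go(*g,z0+30,Y,velocity=80);go(447.4,13.8,z0+30,0,velocity=80);go(447.4,13.8,z0-1,0,velocity=40,f_stop=6);st("laid")
env.open_gripper();env.hold(.2);go(447.4,13.8,150,0,velocity=120)
go(430,-200,330,0,line=False)
t=env.grab_frame("top");cv2.imwrite("pics/g_t.png",t);print(pose(handle(t)))
s=env.grab_frame("scene");r=cv2.imread("pics/c_s.png");d=cv2.GaussianBlur(cv2.absdiff(s,r),(5,5),0).max(2)>18
print("tray",d[175:230,345:410].sum(),"clamp",d[260:350,190:310].sum(),"scanner",d[195:250,258:330].sum());st()
E
```

```text
[[514.97325143  65.32085405]
 [515.6808829   30.7189339 ]
 [417.60111277  24.0343182 ]
 [416.93248061  59.04912188]]
[417.26679669  41.54172004] [515.32706716  48.01989398] 3.7796495869801996 98.27402191147765
grip [480.1297682   45.69464825]
down t77.5 [480.4  45.7   3.3] w85.5 f0.0 [ 0.5 -0.1  0.2] j6 -1.71
grip t78.1 [480.6  45.7   3.4] w32.5 f61.8 [-0.  -0.3  2.9] j6 -1.71
laid t80.0 [446.7  13.9   3.3] w32.9 f62.0 [-0.8  0.5  5.2] j6 -1.72
(array([381.83237237,  12.71596796]), array([484.53632463,  14.94300515]), np.float64(1.2422096265010474), np.float64(102.72809501636554))
tray 0 clamp 0 scanner 29
 t83.3 [ 429.8 -198.7  328.4] w85.3 f0.0 [ 0.8 -0.3 -0.1] j6 -2.17
```

The scanner is back at the mat's centre, and the tray and clamp are unchanged.

```bash
python3 -c "
from rig import env
print(env.close_job())"
```

```text
the job is handed in; nothing more can be done
None
```

The job is handed in at about 83 s: both labels were scanned, the two blocks present stand in the tray, the jaw is shut and the scanner lies on its mat (after one knock that I put right); the hand-in returned no verdict.

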